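Point out, reset and prove a tripped breaker on the bridge

ROBOT

A 6-joint arm with a two-finger parallel gripper is mounted at the origin on the work surface. World frame = base frame: x ahead of the robot, y to its left, z up, the work surface at z = 0. Lengths are in m, angles in rad, forces in N, time in s.
With the tool pointing down it reaches from about 0.35 to 0.975 m from the base axis. Payload 4.9 kg.
Tool frame: the origin (TCP) lies midway between the tips of the shut fingers; the grasp point (between the pads) lies 19 mm behind it; z points along the fingers, y is the direction in which the jaws open and shut (so a half turn about z gives the same grasp; the last joint's range is limited). The gripper opens to 85 mm and grips with 20 to 120 N. Pads are 22 mm wide; open, the fingers measure 114 mm over their backs; the gripper's body (76 mm by 85 mm) begins 54 mm behind the grasp point. The pads swing forward as they close: fully open they stand 13 mm farther back than shut.
Start: joints at [1.066, 0.053, 1.613, -0, 1.476, -0.119], TCP at [0.235, 0.579, 0.231] pointing down, gripper open.
Joint ranges: [-3.01, 3.01], [-1.01, 2.22], [0.06, 2.58], [-1.02, 4.17], [0.09, 2.62], [-3.14, 3.14]. Speed limits (rad/s): [2.57, 2.57, 3.14, 3.14, 3.14, 3.14].

INTERFACE

Orientations are given as a unit quaternion [w, x, y, z].
In Python, from plant import state, grab_frame, camera_params, job_done, boxes_of gives the robot as it stands.
- The arm moves only by the tool step_arm, never from a script. Its argument "steps" is a list of rows, each a list of 4 numbers: the shift along the tool's x, y, z in mm, then the turn about the tool's z in degrees. A call has 1 to 8 rows; each row shifts and turns the pose as measured when the row begins, along the tool's axes as they then stand; what a row does not reach is not made up. A row lasts 1/10 s, in which the tool goes at most 50 mm and 8.59 degrees, less where a joint would pass 70% of its speed; a pose out of reach is approached as far as the arm can. A call is refused whole if a number of a shift passes 50 or a number of a turn 8.59, either way. A call with a gripper value outside its range is refused whole. "claw" is the opening in per cent of the stroke, from 0 (shut) to 100 (fully open), set as the call begins (left out, the last holds). The fingers move at their own pace and stop on an object; the grip force is fixed at half the most. Time passes only in rows, so rows that do not move let the fingers close. It gives the time, the measured TCP pose, the force and the opening at its end, in the units of the state.
- state(): the state, without advancing time (a new reading comes with each control period).
- grab_frame(name): name is "scene" or "top" or "wrist"; returns (picture, depth): 384x512x3 uint8, red, green, blue; 384x512 float32, m along the optical axis (not along the pixel's ray), 0 where there is no reading.
- camera_params(name): a dict with "mtx" (3x3 intrinsics, pixels), "k1" (the pictures are not rectified: a ray, as slopes to the right and down, at radius r is drawn at 1 + k1 r^2 times it, then the intrinsics apply), "extrinsics" (4x4, takes a point from camera to world coordinates); the wrist camera has in their place "T_tool_cam" (4x4, takes a point from camera to tool coordinates, whose origin is the TCP and whose axes are the flange's). Camera axes: x right, y down, z forward; pixel columns grow to the right and rows downward; lengths in m; the calibration is good to about 2 mm. A picture is of the moment at which its call begins: read the wrist's pose just before it. camera_params takes no time and is no camera call.
- job_done(): hands the job in, once; it reports no verdict.
Trained networks look in the newest picture that a camera, given by its name, has taken for a name from the list of things; names that differ only in an ending like _2 or _b are one class to them, and where a whole thing is asked for, a point or a joint stands for the part that bears it (a point fixed in the world has none). Each returns a list of dicts, best first, with "p" (0 to 1); they miss things now and then, are a little off and sometimes report something else, mostly with a low value. They report only what shows in the picture. A call takes as long as a camera call.
- boxes_of(camera, label): "box" ([left, top, width, height] in pixels, round what is visible of it).
The state is a dict: "time": time; "joint_pos": joint angles; "joint_vel": joint speeds; "joint_efforts": joint torques, N m; "tool_pos": TCP position; "tool_rot": TCP orientation; "contact_force": force on the tool from outside, world axes, zero at the start; "ft_torque": the same for the moment, N m; "gripper_width": opening from 0.0 (shut) to 1.0 (fully open).
Only numpy, scipy, OpenCV 4.12 (cv2) and the standard library are available. Lean on these libraries where they do the work, as an engineer would, in place of code of your own. Each camera call takes 0.05 s, during which the arm holds its last target. There are 200 camera calls.

TASK

One breaker in the distribution panel has tripped: its toggle has dropped towards you while the others lean away. First point it out to your mate: hold a fingertip two or three centimetres above that breaker, without touching it, for a full second; then push its toggle over until it is fully on. To prove the supply is back, point in the same way at the voltmeter, the larger of the two needle meters, without touching it, and finish there still pointing; leave the other breakers on and everything else where it lies, and pick nothing up.

Things in the scene. Friction and masses are not known exactly. Their poses are not given: they have to be found in the camera images.
- tripped_nose (a point): centre of the front (top) face of the tripped breaker: white, 36 mm along the row (y) by 45 mm across it (x), 8 mm proud of the panel cover. Axes: z straight up, x level, across the row, away from the robot, so its yaw is the panel's. The face itself slopes 6 degrees, rising towards +x. Only this breaker's black toggle leans towards the robot
- tripped_toggle (a joint): its toggle, rad: 0 to 0.12 = tripped (at 0 leaning 26 degrees from the face's normal to -x), 0.9 = fully on (26 degrees to +x, at a stop). A paddle 26 mm wide, 6 thick, turning about a row-wise axis 8 mm below the face; free edge 24 mm from the axis, so 14 mm above the face at both ends and 16 half-way. Stays where left; 2 N at mid-paddle moves it, up to 6 if it rubs
- tripped_tip (a point): middle of the free edge of the tripped breaker's toggle (moves with it)
- tripped: the whole tripped two-pole breaker with its toggle, fixed in the panel; origin 8 mm below the centre of its face, on the toggle's axis
- panel: grey desk-top distribution panel, fixed, 280 mm wide, 210 deep; origin under its middle, x away from the robot. Its cover slopes 6 degrees up to +x, from 50 mm high at the front to 67 at a flat 50 mm rear ledge. Five like breakers stand in a row at 45 mm pitch, with 9 mm wide spacers between, 2 mm lower than their faces; any can be the tripped one. It stands left or right of the metering unit
- meter_unit: grey desk-top metering unit, fixed, 240 mm wide, otherwise shaped as the panel; carries two square needle meters with white dials and black bezels side by side: the voltmeter (96 x 96 mm) and the smaller ammeter (72 x 72 mm), either way round
- voltmeter_glass (a point): centre of the glass of the voltmeter, the larger (96 x 96 mm) meter; glass level with the bezel's top, 10 mm above the unit's cover. Axes: z straight up, x level, away from the robot; the glass slopes 6 degrees, rising towards +x. Its needle rises as the breaker is switched on
- voltmeter: the whole voltmeter, bezel and glass; origin on the unit's cover below the centre of the glass; not to be touched
- sound1_toggle (a joint): toggle of one of the four sound breakers, built like the tripped one: about 0.9 = on (leaning away from the robot); to be left on
- sound2_toggle (a joint): toggle of one of the four sound breakers, built like the tripped one: about 0.9 = on (leaning away from the robot); to be left on
- sound3_toggle (a joint): toggle of one of the four sound breakers, built like the tripped one: about 0.9 = on (leaning away from the robot); to be left on
- sound4_toggle (a joint): toggle of one of the four sound breakers, built like the tripped one: about 0.9 = on (leaning away from the robot); to be left on
- lamp_box: small cardboard box of spare lamps, 30 x 50 x 18 mm, on the flat rear ledge of the distribution panel; a bystander, origin under its middle
- fuse_jar: small jar of fuses, 38 mm across, 45 mm tall, on the flat rear ledge of the metering unit; a bystander, origin under its middle
- screwdriver: screwdriver with a green handle, 190 mm long, lying on the desk between the two units; a bystander, origin under its middle
- multimeter: black hand multimeter, 85 x 180 x 46 mm, lying flat on the desk on the right, near the robot; a bystander, origin under its middle
- spare_breaker: loose spare two-pole breaker, 85 x 64 (with toggle about 75) x 36 mm, lying on its side on the desk on the left, near the robot; its toggle plays no part; a bystander, origin under its body
- handheld_radio: black hand-held radio standing on the desk at the right, 42 x 62 x 130 mm, with an aerial up to 219 mm; a bystander, origin under its middle
- mug: white mug, 80 mm across, 95 mm tall, at the left edge of the desk; a bystander, origin under its middle

How it is judged:
On the way, in this order (a step that is already met when the one before it is completed fails the run):
1. the fingers point at the tripped breaker from above (grasp point within 18 mm along the row, 35 mm across it, 15 to 90 mm above its face), without contact, while it is off, for a second (x of the grasp point in the frame of tripped_nose between -0.035 and 0.035 m and y of the grasp point in the frame of tripped_nose between -0.018 and 0.018 m and z of the grasp point in the frame of tripped_nose between 0.015 and 0.09 m and contact force between each of the arm, the fingers and tripped below 0.1 N and value of joint tripped_toggle below 0.25 rad), for 0.9 s.
2. its toggle is pushed fully on (value of joint tripped_toggle above 0.78 rad), for 0.2 s.
3. the fingers point at the voltmeter from just above it, without contact, for a second (x of the grasp point in the frame of voltmeter_glass between -0.035 and 0.035 m and y of the grasp point in the frame of voltmeter_glass between -0.035 and 0.035 m and z of the grasp point in the frame of voltmeter_glass between 0.012 and 0.08 m and contact force between each of the arm, the fingers and voltmeter below 0.1 N and value of joint tripped_toggle above 0.78 rad), for 0.9 s.
At the end, for the whole second after the job is handed in: The reset toggle is above 0.78 of 0.9 rad, the other four above 0.65; the grasp point (fingertips about 19 mm below it) hangs, without contact, within 35 mm each way of the voltmeter's centre, 12 to 80 mm above its glass; no loose thing has moved 20 mm (all of step 3 and value of joint each of sound1_toggle, sound2_toggle, sound3_toggle, sound4_toggle above 0.65 rad and distance of each of lamp_box, fuse_jar, screwdriver, multimeter, spare_breaker, handheld_radio, mug from where it was at the start of the episode below 0.02 m); the robot touches nothing.
It fails at once if another breaker is switched off (value of joint any of sound1_toggle, sound2_toggle, sound3_toggle, sound4_toggle below 0.65 rad).
It fails at once if the voltmeter is touched (contact force between any of the fingers, the arm and voltmeter above 0.5 N).
It fails at once if a bystander is lifted, carried or knocked out of place (distance of any of lamp_box, fuse_jar, screwdriver, multimeter, spare_breaker, handheld_radio, mug from where it was at the start of the episode above 0.02 m).
It also fails if it takes over 45 s, if anything falls off the work surface, if the arm or the gripper's body presses on something with over 40 N, if the wrist force passes 120 N, or if a joint passes its speed limit or range.

## Working session

There is one attempt and no reset: what is moved stays moved. The work goes in short steps, Python scripts to look and compute and a tool call to move; the robot and the scene stay as the last step left them, time stands still between calls to the robot, and variables do not carry over. Pictures are saved under pics/ and viewed, about 8 in all and at most 12, crops included, and the job is handed in when it is done.

Besides the shell and the picture viewer there is one more tool, called after "Call:" as name(argument=value, ...) on one line, values as JSON. step_arm: Moves the arm, as the interface text tells. Its arguments: {"type":"object","properties":{"steps":{"type":"array"},"claw":{"type":"number"}},"required":["steps"]}

```bash
mkdir -p pics; cat > h.py <<'E'
import numpy as np, cv2
from plant import *
from scipy.spatial.transform import Rotation as R
def Tw(cam,s=None):
    c=camera_params(cam)
    if cam!='wrist': return np.array(c['extrinsics'])
    T=np.eye(4);q=s['tool_rot'];T[:3,:3]=R.from_quat([q[1],q[2],q[3],q[0]]).as_matrix();T[:3,3]=s['tool_pos']
    return T@np.array(c['T_tool_cam'])
def rays(cam,uv):
    c=camera_params(cam);K=np.array(c['mtx'])
    return cv2.undistortPoints(np.array(uv,float).reshape(-1,1,2),K,np.array([c['k1'],0,0,0.]))[:,0]
def pts(cam,uv,d,s=None):
    r=rays(cam,uv);T=Tw(cam,s);P=np.c_[r,np.ones(len(r))]*np.array(d).reshape(-1,1)
    return P@T[:3,:3].T+T[:3,3]
def cloud(cam,dep,s=None):
    v,u=np.mgrid[:384,:512];return pts(cam,np.c_[u.ravel(),v.ravel()],dep.ravel(),s).reshape(384,512,3)
E
python3 - <<'E'
from h import *
s=state();print(s)
im={}
for c in ['top','scene']:
    p,d=grab_frame(c);np.savez(f'{c}0.npz',p=p,d=d);im[c]=p
    X=cloud(c,d)
    for l in ['tripped','tripped_nose','tripped_tip','panel','meter_unit','voltmeter','voltmeter_glass','sound1_toggle']:
        for b in boxes_of(c,l)[:5]:
            x,y,w,h=b['box'];u,v=int(x+w/2),int(y+h/2);print(c,l,round(b['p'],2),np.round(b['box']),X[min(v,383),min(u,511)].round(3))
    print(camera_params(c))
cv2.imwrite('pics/a.png',cv2.cvtColor(cv2.resize(im['top'],(800,600)),cv2.COLOR_RGB2BGR))
cv2.imwrite('pics/b.png',cv2.cvtColor(cv2.resize(im['scene'],(800,600)),cv2.COLOR_RGB2BGR))
E
```

```text
{'time': 0.0, 'joint_pos': array([ 1.06599306e+00,  5.33445559e-02,  1.61429087e+00, -7.62513917e-06,
        1.47599592e+00, -1.18979698e-01]), 'joint_vel': array([ 0.0011344 , -0.00032903,  0.00059292, -0.00068723, -0.0009586 ,
        0.00135074]), 'joint_efforts': array([-1.28703359e-03, -3.93697321e+01, -3.70162833e+01, -3.27563002e-04,
        7.17864779e-03,  2.07485527e-06]), 'tool_pos': array([0.23488893, 0.57851247, 0.23007251]), 'tool_rot': array([-3.09183482e-04,  1.91717017e-01,  9.81449717e-01, -9.71330676e-04]), 'contact_force': array([ 0.16255417, -0.10782653,  0.43073872]), 'ft_torque': array([-0.01395481,  0.05155112,  0.02163229]), 'gripper_width': 1.0012578252301187}
top tripped 0.48 [340. 176.  13.  17.] [ 0.495 -0.283  0.073]
top tripped 0.39 [297. 181.   9.   9.] [ 0.491 -0.148  0.073]
top tripped 0.18 [342. 182.   7.   6.] [ 0.491 -0.279  0.077]
top tripped_nose 0.66 [340. 175.  11.  18.] [ 0.5   -0.285  0.063]
top tripped_tip 0.44 [344. 180.   8.   8.] [ 0.495 -0.289  0.074]
top panel 0.95 [281. 136.  97.  80.] [ 0.526 -0.236  0.058]
top meter_unit 0.63 [133.
[... 891 characters left out ...]
anel 0.96 [154. 190. 105.  76.] [ 0.563 -0.273  0.063]
scene meter_unit 0.9 [272. 154.  81.  56.] [0.592 0.179 0.063]
scene voltmeter 0.68 [281. 164.  33.  21.] [0.529 0.16  0.062]
scene voltmeter_glass 0.94 [278. 170.  35.  18.] [0.538 0.141 0.061]
{'mtx': array([[391.87399379,   0.        , 253.7102015 ],
       [  0.        , 391.87399379, 186.53744683],
       [  0.        ,   0.        ,   1.        ]]), 'k1': -0.10058954348177672, 'extrinsics': array([[ 0.60949174,  0.49986733, -0.61534743,  1.37574308],
       [ 0.79276881, -0.37829243,  0.47792515, -0.7080712 ],
       [ 0.0061179 , -0.77911969, -0.62684534,  0.96948315],
       [ 0.        ,  0.        ,  0.        ,  1.        ]])}
```

View pics/a.png

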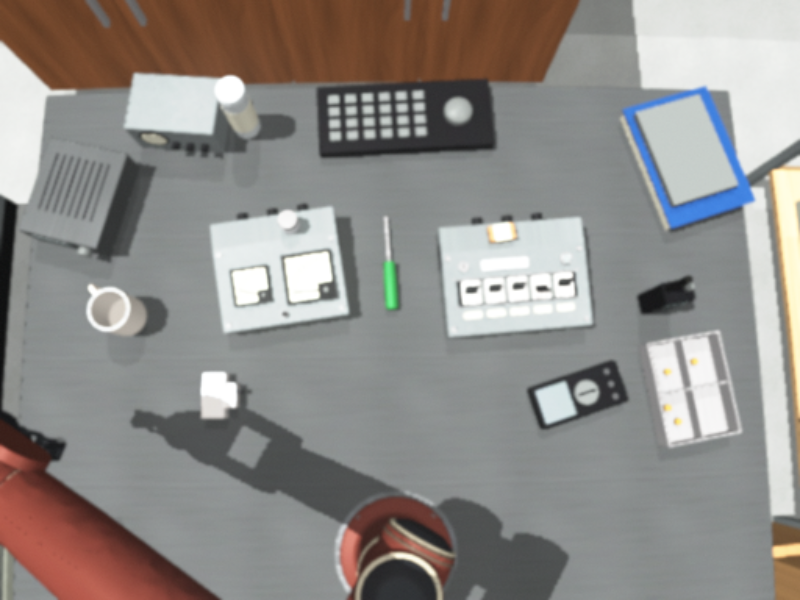

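```bash
python3 - <<'E'
from h import *
p=np.load('top0.npz')['p'][125:225,125:385]
cv2.imwrite('pics/c.png',cv2.cvtColor(cv2.resize(p,(796,306),interpolation=cv2.INTER_CUBIC),cv2.COLOR_RGB2BGR))
E
```

```text
(no output)
```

View pics/c.png

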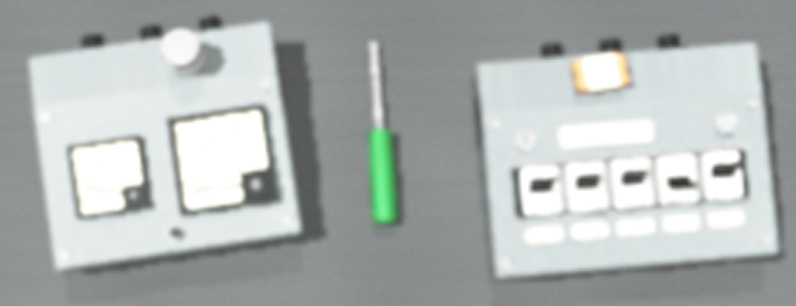

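The top picture shows the panel on the right. Its fourth breaker from the left (crop 681,182; top image about 347,184) has its toggle dropped towards the robot. The voltmeter is the right-hand meter of the left unit (crop 222,160).

```bash
python3 - <<'E'
from h import *
f=np.load('top0.npz');d=f['d'];X=cloud('top',d);T=Tw('top')
k=np.array([260/796,100/306])
def at(uvc,z):
    uv=np.array(uvc)*k+125; r=np.r_[rays('top',[uv])[0],1]; v=T[:3,:3]@r
    P=T[:3,3]+v*(z-T[2,3])/v[2]; a,b=uv.round().astype(int); 
    return P.round(4), np.round(np.median(X[b-2:b+3,a-2:a+3].reshape(-1,3),0),4)
for n,uv,z in [('n1',(541,190),.065),('n2',(588,187),.065),('n3',(633,184),.065),('n4',(678,181),.065),('n5',(723,176),.065),
  ('volt',(222,160),.069),('vTL',(171,121),.069),('vTR',(264,108),.069),('vBR',(275,203),.069),('vBL',(183,212),.069),
  ('pTL',(478,63),.067),('pTR',(757,43),.067),('pBL',(496,277),.05),('pBR',(777,258),.05)]: print(n,*at(uv,z))
E
```

```text
n1 [ 0.4888 -0.1512  0.065 ] [ 0.4888 -0.1518  0.0681]
n2 [ 0.4912 -0.1973  0.065 ] [ 0.4914 -0.1964  0.0676]
n3 [ 0.4936 -0.2416  0.065 ] [ 0.4937 -0.2421  0.0667]
n4 [ 0.4961 -0.2862  0.065 ] [ 0.4953 -0.2828  0.0721]
n5 [ 0.5005 -0.3311  0.065 ] [ 0.4984 -0.33    0.0671]
volt [0.5214 0.1576 0.069 ] [0.5235 0.1568 0.0625]
vTL [0.5608 0.2077 0.069 ] [0.5591 0.207  0.0694]
vTR [0.5726 0.1171 0.069 ] [0.5731 0.1175 0.0662]
vBR [0.4785 0.1063 0.069 ] [0.4827 0.106  0.0537]
vBL [0.4709 0.1948 0.069 ] [0.4728 0.1955 0.0596]
pTL [ 0.6162 -0.0931  0.067 ] [ 0.6315 -0.0954  0.0009]
pTR [ 0.635  -0.3734  0.067 ] [ 0.6546 -0.393   0.0017]
pBL [ 0.4062 -0.1065  0.05  ] [ 0.408  -0.1096  0.0009]
pBR [ 0.4206 -0.3848  0.05  ] [ 0.4275 -0.4021  0.0008]
```

Call:
step_arm(steps=[[0, -40, 0, 0], [-20, -45, 0, 0], [-20, -45, 0, 0], [-20, -45, 0, 0], [-20, -45, 0, 0], [-20, -45, 0, 0], [-20, -45, 0, 0], [-20, -45, 0, 0]], claw=0)

```text
time: 1.7
tool_pos: [0.2303, 0.1936, 0.2293]
tool_rot: [0.001, 0.186, 0.983, -0.001]
contact_force: [1.1, -1.1, 0.1]
gripper_width: 0.003
```

Call:
step_arm(steps=[[-20, 0, 0, -8.4], [-20, 0, 0, -8.4], [-20, 0, 0, -8.4], [-15, -46, 0, 0], [-15, -46, 0, 0], [-15, -46, 0, 0], [-15, -46, 0, 0], [-15, -46, 0, 0]])

```text
time: 2.5
tool_pos: [0.3855, -0.0517, 0.2364]
tool_rot: [0.013, -0.045, 0.999, 0.002]
contact_force: [0.2, 0.9, 0.3]
gripper_width: -0.004
```

Call:
step_arm(steps=[[-10, -46, 0, 0], [-10, -46, 0, 0], [-10, -46, 0, 0], [-10, -46, 0, 0], [-5, -25, 0, 0], [0, 0, 0, 0], [0, 0, 0, 0]])

```text
time: 3.2
tool_pos: [0.4502, -0.2717, 0.2381]
tool_rot: [0.015, -0.039, 0.999, 0.001]
contact_force: [0.1, 0.1, 0.5]
gripper_width: 0.003
```

```bash
python3 - <<'E'
from h import *
s=state();p,d=grab_frame('wrist');np.savez('w0.npz',p=p,d=d,**{'tool_pos':s['tool_pos'],'tool_rot':s['tool_rot']})
print(s['tool_pos'],s['tool_rot'],camera_params('wrist'))
X=cloud('wrist',d,s)
for l in ['tripped','tripped_nose','tripped_tip','sound1_toggle']:
  for b in boxes_of('wrist',l)[:5]:
    x,y,w,h=b['box'];u,v=int(x+w/2),int(y+h/2);print(l,round(b['p'],2),np.round(b['box']),X[min(v,383),min(u,511)].round(4))
cv2.imwrite('pics/w0.png',cv2.cvtColor(cv2.resize(p,(800,600)),cv2.COLOR_RGB2BGR))
E
```

```text
[ 0.45015035 -0.27167573  0.23813187] [ 1.49472462e-02 -3.94607085e-02  9.99108847e-01  9.72128202e-04] {'mtx': array([[337.07465757,   0.        , 254.83075979],
       [  0.        , 337.07465757, 191.00058341],
       [  0.        ,   0.        ,   1.        ]]), 'k1': 0.008292196653952841, 'T_tool_cam': array([[-2.66452669e-04, -9.45713092e-01, -3.25002580e-01,
         8.29764276e-02],
       [ 9.99999689e-01, -4.93156859e-04,  6.15171463e-04,
         3.81333531e-04],
       [-7.42052958e-04, -3.25002315e-01,  9.45712929e-01,
        -1.42540803e-01],
       [ 0.00000000e+00,  0.00000000e+00,  0.00000000e+00,
         1.00000000e+00]])}
tripped 0.82 [223. 183.  36.  46.] [ 0.4916 -0.281   0.0803]
tripped_nose 0.63 [220. 188.  38.  41.] [ 0.498  -0.283   0.0709]
tripped_tip 0.56 [225. 200.  29.  11.] [ 0.4921 -0.2829  0.0796]
sound1_toggle 0.83 [173. 208.  35.  18.] [ 0.5076 -0.3303  0.077 ]
```

View pics/w0.png

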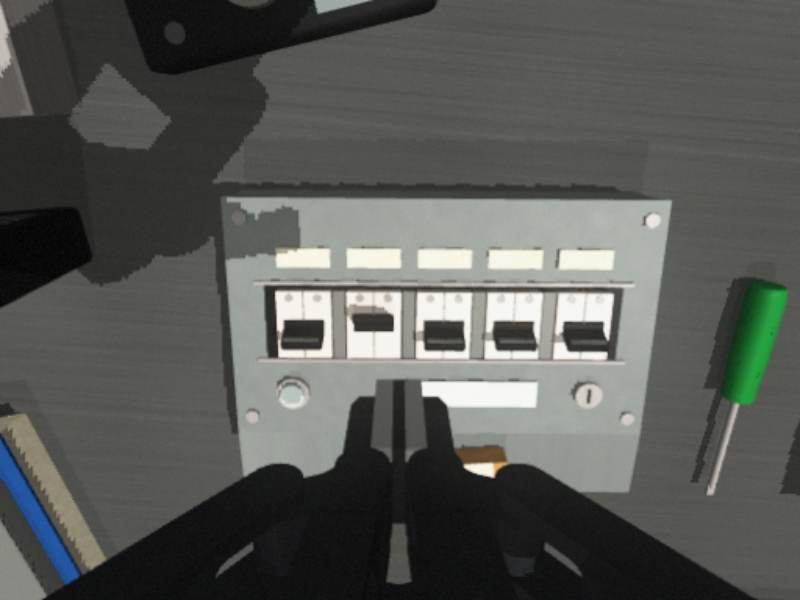

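```bash
cat > m.py <<'E'
from h import *
f=np.load('w0.npz');s={k:f[k] for k in('tool_pos','tool_rot')};X=cloud('wrist',f['d'],s);p=f['p'];T=Tw('wrist',s)
k=.64
m=(p.min(2)>170)&(f['d']>0);mm=np.zeros_like(m);mm[int(290*k):int(358*k),int(275*k):int(613*k)]=1;m&=mm
m=cv2.erode(m.astype(np.uint8),np.ones((3,3)))>0
P=X[m];A=np.c_[P[:,:2],np.ones(len(P))]
w=np.ones(len(P),bool)
for _ in range(5):
    c=np.linalg.lstsq(A[w],P[w,2],rcond=None)[0];e=P[:,2]-A@c;w=abs(e)<.002
print(len(P),w.sum(),c,'slope deg',np.degrees(np.arctan(np.hypot(*c[:2]))),'panel yaw by slope',np.degrees(np.arctan2(c[1],c[0])))
def at(uv):
    r=np.r_[rays('wrist',[np.array(uv)*k])[0],1];v=T[:3,:3]@r;o=T[:3,3]
    t=(c@np.r_[o[:2],1]-o[2])/(v[2]-c[:2]@v[:2]);return o+t*v
for n,uv in dict(nose=(374.5,325),front=(374.5,292),rear=(374.5,359),l=(347,325),r=(402,325),n1=(304,325),n5=(585,325)).items(): print(n,at(uv).round(4))
N=at((374.5,325));q=s['tool_rot'];Rm=R.from_quat([q[1],q[2],q[3],q[0]]).as_matrix();print(Rm.round(3))
d=at((304,325))-at((585,325));yaw=np.arctan2(d[0],-d[1]);print('yaw',np.degrees(yaw))
print('tool delta to nose +25mm',(Rm.T@(N+[0,0,.025]-s['tool_pos'])*1000).round(1))
E
python3 m.py
```

```text
3425 3402 [0.10075272 0.00794629 0.01842619] slope deg 5.7710361142765185 panel yaw by slope 4.5095421764280985
nose [ 0.4998 -0.2823  0.0665]
front [ 0.4781 -0.2838  0.0643]
rear [ 0.5231 -0.2808  0.0689]
l [ 0.5012 -0.3     0.0665]
r [ 0.4985 -0.2647  0.0665]
n1 [ 0.5034 -0.3276  0.0665]
n5 [ 0.4893 -0.1471  0.0666]
[[-0.996 -0.079  0.03 ]
 [-0.079  0.997  0.003]
 [-0.03   0.001 -1.   ]]
yaw 4.478344112737012
tool delta to nose +25mm [-44.3 -14.7 148. ]
```

Call:
step_arm(steps=[[-15, -5, 30, 0], [-15, -5, 30, 0], [-7, -3, 30, 0], [-3, -1, 25, 0], [0, 0, 15, 0], [0, 0, 0, 0], [0, 0, 0, 0]])

```text
time: 4.15
tool_pos: [0.4994, -0.277, 0.1113]
tool_rot: [0.019, -0.045, 0.999, -0.003]
contact_force: [-0.3, -1.0, -0.2]
gripper_width: 0.004
```

Call:
step_arm(steps=[[0, -4, 16, 0], [0, 0, 0, 0], [0, 0, 0, 0], [0, 0, 0, 0], [0, 0, 0, 0], [0, 0, 0, 0], [0, 0, 0, 0], [0, 0, 0, 0]])

```text
time: 4.95
tool_pos: [0.5027, -0.2836, 0.1001]
tool_rot: [0.023, -0.044, 0.999, -0.006]
contact_force: [0.4, -0.6, 0.9]
gripper_width: 0.001
```

Call:
step_arm(steps=[[0, 0, 0, 0], [0, 0, 0, 0], [0, 0, 0, 0], [0, 0, 0, 0], [0, 0, 0, 0], [0, 0, 0, 0]])

```text
time: 5.55
tool_pos: [0.5027, -0.2835, 0.1001]
tool_rot: [0.023, -0.044, 0.999, -0.006]
contact_force: [0.5, -0.5, 0.6]
gripper_width: 0.003
```

```bash
python3 - <<'E'
from h import *
s=state();q=s['tool_rot'];Rm=R.from_quat([q[1],q[2],q[3],q[0]]).as_matrix()
print(s['tool_pos'],s['contact_force'],Rm.round(3))
y=np.radians(4.48);px=np.array([np.cos(y),np.sin(y),0]);N=np.array([.4998,-.2823,.0665])
for a,z in((-.038,.03),(-.038,.006),(-.006,.007)): print(a,z,(Rm.T@(N+a*px+[0,0,z]-s['tool_pos'])*1000).round(1), (N+a*px+[0,0,z]).round(4))
p,d=grab_frame('wrist');cv2.imwrite('pics/w1.png',cv2.cvtColor(cv2.resize(p,(800,600)),cv2.COLOR_RGB2BGR))
E
```

```text
[ 0.5026796  -0.28352365  0.1000638 ] [ 0.54535194 -0.47739542  0.61053278] [[-0.995 -0.089  0.046]
 [-0.089  0.996 -0.01 ]
 [-0.045 -0.014 -0.999]]
-0.038 0.03 [40.9  1.9  1.7] [ 0.4619 -0.2853  0.0965]
-0.038 0.006 [42.   2.2 25.7] [ 0.4619 -0.2853  0.0725]
-0.006 0.007 [ 9.9  1.9 26.1] [ 0.4938 -0.2828  0.0735]
```

View pics/w1.png

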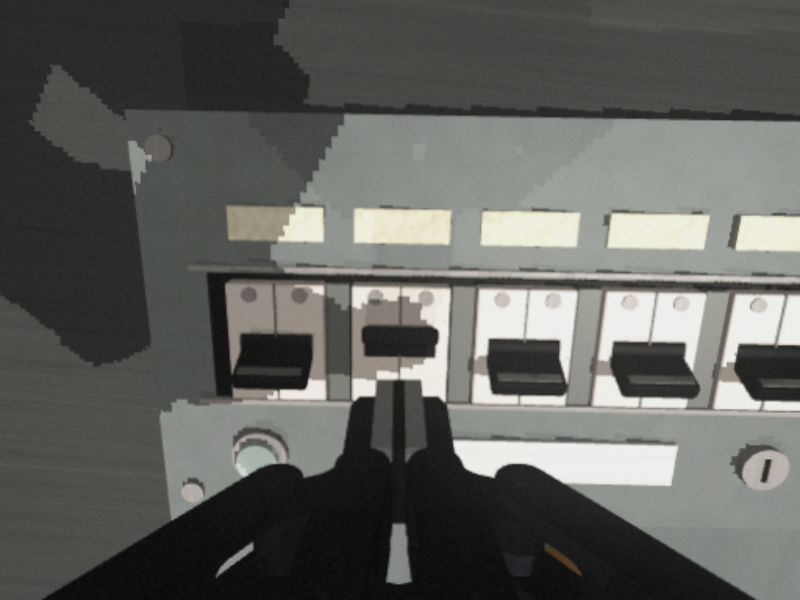

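The fingertip is lined up with the tripped breaker (400,340) and about 3 cm above it, with no contact. Next I move back, go down and push.

Call:
step_arm(steps=[[22, 1, -3, 0], [20, 1, 0, 0], [0, 0, 0, 0], [0, 0, 0, 0]])

```text
time: 6.0
tool_pos: [0.4602, -0.2854, 0.1014]
tool_rot: [0.023, -0.045, 0.999, -0.006]
contact_force: [0.6, -0.4, 0.2]
gripper_width: -0.005
```

Call:
step_arm(steps=[[0, 0, 15, 0], [0, 0, 10, 0], [0, 0, 0, 0], [0, 0, 0, 0]])

```text
time: 6.4
tool_pos: [0.4631, -0.2853, 0.0736]
tool_rot: [0.023, -0.045, 0.999, -0.006]
contact_force: [0.4, 0.7, 0.4]
gripper_width: -0.001
```

Call:
step_arm(steps=[[-6, 0, 0, 0], [-6, 0, 0, 0], [-6, 0, 0, 0], [-5, 0, 0, 0], [-4, 0, 0, 0], [0, 0, 0, 0]])

```text
time: 7.0
tool_pos: [0.4925, -0.2828, 0.0753]
tool_rot: [0.023, -0.046, 0.999, -0.006]
contact_force: [-1.4, -0.5, -0.0]
gripper_width: 0.0
```

Call:
step_arm(steps=[[-3, 0, 1, 0], [-2, 0, 0, 0], [0, 0, 0, 0], [0, 0, 0, 0]])

```text
time: 7.4
tool_pos: [0.4933, -0.2829, 0.0752]
tool_rot: [0.016, -0.046, 0.999, -0.005]
contact_force: [-0.4, -0.1, 0.3]
gripper_width: -0.003
```

Call:
step_arm(steps=[[-3, 0, 0, 0], [-3, 0, 0, 0], [0, 0, 0, 0]])

```text
time: 7.7
tool_pos: [0.4933, -0.2829, 0.0753]
tool_rot: [0.007, -0.047, 0.999, -0.005]
contact_force: [-1.0, 0.0, 0.6]
gripper_width: 0.004
```

Call:
step_arm(steps=[[10, 0, -5, 0], [10, 0, -20, 0], [0, 0, -45, 0], [0, 0, -45, 0], [0, 0, -40, 0], [0, 0, 0, 0], [0, 0, 0, 0]])

```text
time: 8.4
tool_pos: [0.4693, -0.2827, 0.2358]
tool_rot: [0.011, -0.047, 0.999, -0.005]
contact_force: [-0.2, -0.0, -0.7]
gripper_width: 0.0
```

```bash
python3 - <<'E'
from h import *
s=state();print(s['tool_pos'],s['tool_rot'])
p,d=grab_frame('wrist');cv2.imwrite('pics/w2.png',cv2.cvtColor(cv2.resize(p,(800,600)),cv2.COLOR_RGB2BGR))
E
```

```text
[ 0.4693311  -0.28271455  0.23575703] [ 0.01103675 -0.04675999  0.9988332  -0.00489145]
```

View pics/w2.png

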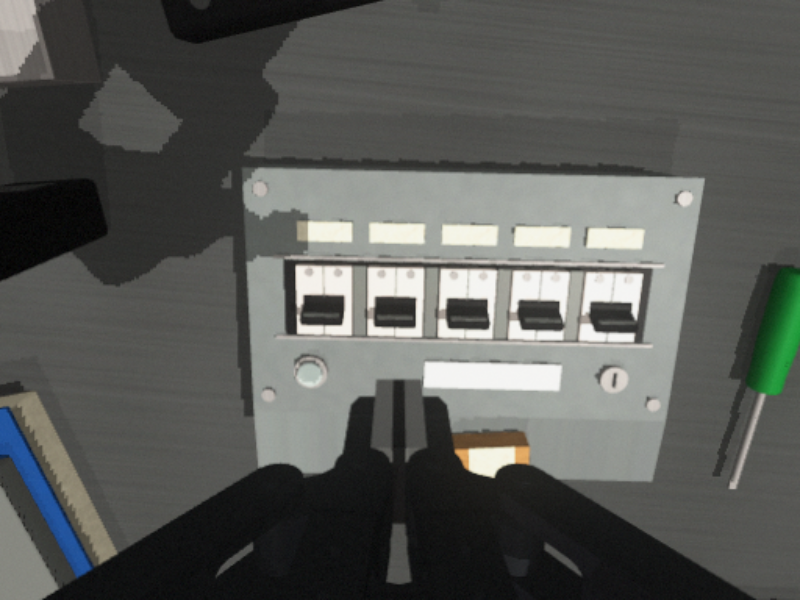

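The toggle at (396,313) now lies level with the four others (y 311–317 along the row). Next is the voltmeter.

Call:
step_arm(steps=[[-9, 46, 0, 0], [-9, 46, 0, 0], [-9, 46, 0, 0], [-9, 46, 0, 0], [-9, 46, 0, 0], [-9, 46, 0, 0], [-9, 46, 0, 0], [-9, 46, 0, 0]])

```text
time: 9.25
tool_pos: [0.504, 0.0991, 0.2207]
tool_rot: [0.005, -0.041, 0.999, -0.003]
contact_force: [0.1, -0.5, 0.1]
gripper_width: -0.0
```

Call:
step_arm(steps=[[0, 40, 0, 0], [0, 0, 0, 0], [0, 0, 0, 0]])

```text
time: 9.55
tool_pos: [0.4976, 0.1457, 0.2146]
tool_rot: [0.001, -0.045, 0.999, -0.002]
contact_force: [0.2, 0.4, -0.2]
gripper_width: 0.001
```

```bash
python3 - <<'E'
from h import *
s=state();print(s['tool_pos'],s['tool_rot'])
p,d=grab_frame('wrist');np.savez('w3.npz',p=p,d=d,tool_pos=s['tool_pos'],tool_rot=s['tool_rot'])
X=cloud('wrist',d,s)
for l in ['voltmeter','voltmeter_glass','fuse_jar']:
  for b in boxes_of('wrist',l)[:2]:
    x,y,w,h=b['box'];u,v=int(x+w/2),int(y+h/2);print(l,round(b['p'],2),np.round(b['box']),X[min(v,383),min(u,511)].round(4))
cv2.imwrite('pics/w3.png',cv2.cvtColor(cv2.resize(p,(800,600)),cv2.COLOR_RGB2BGR))
E
```

```text
[0.49755108 0.14573838 0.21459964] [ 0.00118636 -0.0451185   0.99897873 -0.00210009]
voltmeter 0.91 [213. 148. 107. 106.] [0.5246 0.1585 0.0635]
voltmeter_glass 0.83 [213. 148. 110. 104.] [0.5229 0.1592 0.0653]
fuse_jar 0.61 [288. 281.  26.  23.] [0.6079 0.1991 0.0834]
```

View pics/w3.png

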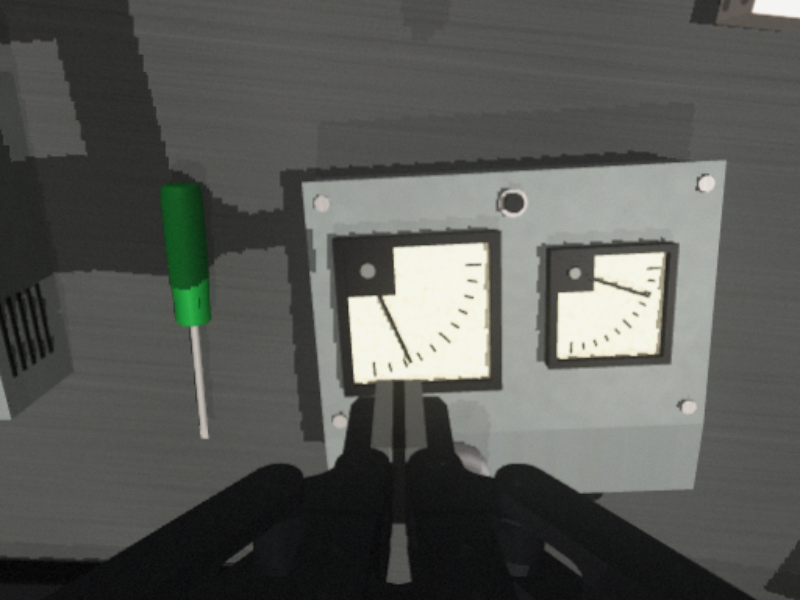

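The voltmeter's bezel spans about (335–500, 235–390) in the picture and its needle has risen. The jar is well behind it.

Call:
step_arm(steps=[[-12, 5, 30, 0], [-9, 4, 30, 0], [0, 0, 30, 0], [0, 0, 10, 0], [0, 0, 0, 0], [0, 0, 0, 0]])

```text
time: 10.35
tool_pos: [0.5241, 0.148, 0.1172]
tool_rot: [0.006, -0.037, 0.999, -0.002]
contact_force: [0.2, 0.5, 0.1]
gripper_width: 0.003
```

Call:
step_arm(steps=[[0, 8, 14, 0], [0, 0, 0, 0], [0, 0, 0, 0], [0, 0, 0, 0]])

```text
time: 10.75
tool_pos: [0.5263, 0.1568, 0.1067]
tool_rot: [0.01, -0.037, 0.999, -0.001]
contact_force: [-0.1, -0.8, 0.6]
gripper_width: 0.001
```

Call:
step_arm(steps=[[0, 0, 0, 0], [0, 0, 0, 0], [0, 0, 0, 0], [0, 0, 0, 0], [0, 0, 0, 0], [0, 0, 0, 0], [0, 0, 0, 0], [0, 0, 0, 0]])

```text
time: 11.55
tool_pos: [0.5271, 0.157, 0.1081]
tool_rot: [0.011, -0.037, 0.999, -0.001]
contact_force: [1.0, 0.1, 0.1]
gripper_width: -0.002
```

Call:
step_arm(steps=[[0, 0, 0, 0], [0, 0, 0, 0], [0, 0, 0, 0], [0, 0, 0, 0]])

```text
time: 11.95
tool_pos: [0.527, 0.157, 0.108]
tool_rot: [0.011, -0.037, 0.999, -0.001]
contact_force: [0.7, -0.0, 0.4]
gripper_width: 0.001
```

```bash
python3 - <<'E'
from h import *
s=state();print(s['tool_pos'],s['contact_force'])
p,d=grab_frame('scene');cv2.imwrite('pics/s1.png',cv2.cvtColor(cv2.resize(p[130:290,130:370],(780,520),interpolation=cv2.INTER_CUBIC),cv2.COLOR_RGB2BGR))
E
```

```text
[0.52700595 0.15697046 0.10798754] [ 0.71230414 -0.04820061  0.4371239 ]
```

View pics/s1.png

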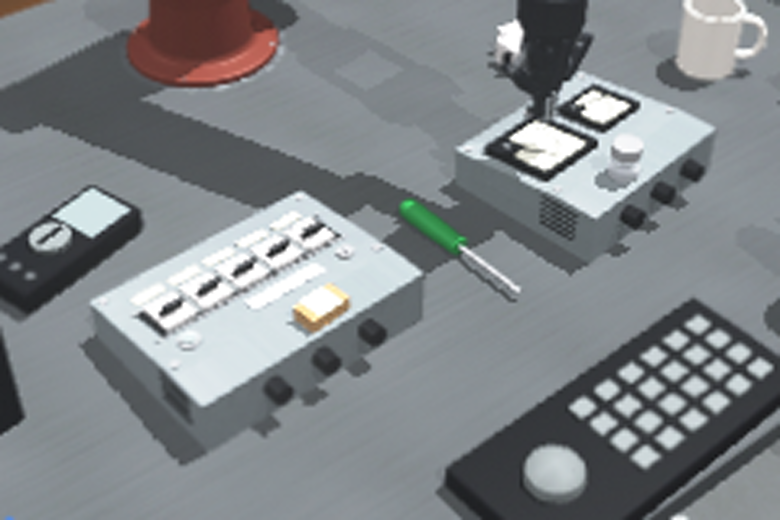

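All five toggles lean the same way and everything else is undisturbed. The fingers hang over the voltmeter, so I'll lower them slightly for margin and hold.

Call:
step_arm(steps=[[0, 0, 12, 0], [0, 0, 0, 0], [0, 0, 0, 0], [0, 0, 0, 0]])

```text
time: 12.4
tool_pos: [0.5269, 0.1569, 0.0942]
tool_rot: [0.011, -0.037, 0.999, -0.001]
contact_force: [0.5, -0.0, 0.4]
gripper_width: 0.002
```

Call:
step_arm(steps=[[0, 0, 0, 0], [0, 0, 0, 0], [0, 0, 0, 0], [0, 0, 0, 0], [0, 0, 0, 0], [0, 0, 0, 0], [0, 0, 0, 0], [0, 0, 0, 0]])

```text
time: 13.2
tool_pos: [0.5274, 0.157, 0.095]
tool_rot: [0.011, -0.037, 0.999, -0.001]
contact_force: [-0.1, 0.5, -0.1]
gripper_width: -0.001
```

```bash
python3 -c "
from plant import *
s=state();print(s['tool_pos'],s['contact_force'],abs(s['joint_vel']).max());print(job_done())"
```

```text
[0.52737016 0.15696004 0.09497043] [-0.09928401  0.48789077 -0.06396465] 0.0007195801217852057
the job is handed in; nothing more can be done
None
```

The job is handed in at about 13 s of the 45 s allowed; no verdict was reported.

- **Pointing at the breaker:** The tripped breaker was the fourth from the left. I held the closed fingertips about 33 mm above its face for over a second, slightly more than the two to three centimetres asked but inside the judged range. There was no sign of contact.
- **Resetting it:** I pushed the toggle until it would go no further, within about 1 mm of where I expected the stop. The wrist picture then showed it level with the other four, which are still on. I did not measure the toggle's angle directly.
- **Pointing at the voltmeter:** The arm finished about 29 mm above the glass and within about 7 mm of its centre, at rest. The needle had risen. The last force readings, about 0.5 N or less, were no larger than those with the arm hanging free.

In the last scene picture, taken just before I lowered the fingers another 13 mm, the lamp box, fuse jar, screwdriver and the rest of what was in view were in place. I compared these by eye only, and the radio was not in that picture. No check failed.

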